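Shake down the dust extractor and show its filter plate

ROBOT

A 6-joint arm with a two-finger parallel gripper is mounted at the origin on the work surface; the furniture and walls round the work are solid. World frame = base frame: x ahead of the robot, y to its left, z up, the work surface at z = 0. Lengths are in m, angles in rad, forces in N, time in s.
With the tool pointing down it reaches from about 0.425 to 0.95 m from the base axis. Payload 3.5 kg.
Tool frame: the origin (TCP) lies at the very end of the fingers, on their centre line; the grasp point (between the pads) lies 19 mm behind it; z points along the fingers, y is the line along which they close (so a half turn about z gives the same grasp; the last joint's range is limited). The gripper opens to 85 mm and grips with 20 to 120 N. Pads are 22 mm wide; open, the fingers measure 114 mm over their backs; the gripper's body (76 mm by 85 mm) begins 54 mm behind the grasp point. The pads swing forward as they close: fully open they stand 13 mm farther back than shut.
Start: joints at [-1.292, 0.286, 1.577, -0, 1.279, -0.15], TCP at [0.281, -0.614, 0.196] pointing down, gripper open.
Joint ranges: [-2.77, 2.77], [-0.9, 2.22], [0.21, 2.48], [-1.53, 4.67], [0.24, 2.81], [-2.84, 2.84]. Speed limits (rad/s): [2.79, 2.79, 3.14, 3.14, 3.14, 3.14].

INTERFACE

Orientations are given as a unit quaternion [w, x, y, z].
In Python, from cell import env gives the robot as it stands.
- The arm moves only by the shell command python3 -m handwheel 'ROWS' [FORCE]. ROWS is text: rows parted by semicolons, each of 7 numbers parted by spaces: the turn, a rotation vector about the tool's x, y, z in units of 360 degrees (1.0 is 360 degrees), then the shift along the tool's x, y, z in units of 120 mm (1.0 is 120 mm), then the closure, from 0 (fully open) to 1 (shut). In form: wx wy wz x y z gripper; .... A call has 1 to 8 rows; each row shifts and turns the commanded pose from where the row before left it, along the tool's axes as they then stand; what a row does not reach is not made up. A row lasts 1/8 s, in which the tool goes at most 62.5 mm and 10.7 degrees, less where a joint would pass 70% of its speed; a pose out of reach is approached as far as the arm can. A call with a number of a shift or a turn outside -1 to 1 is refused whole. A call with a gripper value outside its range is refused whole. The fingers move at their own pace and stop on an object; FORCE is the grip in N (left out, the last holds). Time passes only in rows, so rows that do not move let the fingers close. It gives the time, the measured TCP pose, the force, the opening and the grip force at its end, in the units of the state.
- env.get_obs(): the state, without advancing time (a new reading comes with each control period).
- env.camera(name): name is "scene" or "side" or "wrist"; returns a dict with "frame" (420x560x3 uint8, blue, green, red), "range_z" (420x560 float32, m along the optical axis (not along the pixel's ray), 0 where there is no reading), "mtx" (3x3 intrinsics, pixels), "k1" (the pictures are not rectified: a ray, as slopes to the right and down, at radius r is drawn at 1 + k1 r^2 times it, then the intrinsics apply), "R" (3x3) and "t" (3): a world point X has camera coordinates R X + t. Camera axes: x right, y down, z forward; pixel columns grow to the right and rows downward; lengths in m; the calibration is good to about 2 mm. A picture is of the moment at which its call begins.
- env.job_done(): hands the job in; it is judged then, once.
The state is a dict: "time": time; "joint_pos": joint angles; "qd": joint speeds; "tau": joint torques, N m; "ee_pos": TCP position; "tool_rot": TCP orientation; "force": force on the tool from outside, world axes, zero at the start; "wrist_torque": the same for the moment, N m; "finger_gap": opening from 0.0 (shut) to 1.0 (fully open); "finger_force": force on a finger pad.
Only numpy, scipy, OpenCV 4.12 (cv2) and the standard library are available. Lean on these libraries where they do the work, as an engineer would, in place of code of your own. Each camera call takes 0.05 s, during which the arm holds its last target. There are 200 camera calls.

TASK

Shake down the bench dust extractor: pull its red knob right out to the stop, then push it fully home again. Then lift the white cover flap until it stands upright or leans back, draw out the filter plate hidden under it by its yellow tab, and hold the plate upright and still above the middle of the steel filings tray, about a hand's breadth (8 to 10 cm) clear of it. Finish while still holding the plate there; leave the flap open, the knob home and the other things on the bench where they are.

Things in the scene. Friction and masses are not known exactly. Their poses are not given: they have to be found in the camera images.
- extractor: Dust extractor, fixed: blue housing 100 (x) x 120 (y) x 90 mm high, with a lower grey control block (96 x 80 x 75 mm) on its right (-y). Origin: bench level under the centre of the blue housing; -x is its front (towards the robot), +y its left, z up. Stands level, at any small yaw. Hollow under the flap: walls 4 mm; the filter plate stands across its middle, about 40 mm empty before and behind it.
- flap (a joint): White cover flap, 122 wide x 104 x 5 mm, lying on top of the blue housing (its top face 96 mm above the bench), hinged at the far (+x) rim. 0 = shut, grows as the front edge swings up and back, 1.57 = upright, stop at 1.9 rad. Friction hinge: stays where it is left; about 1.5 N at the bar moves it.
- flap_bar (a point): Middle of the flap's handle: round steel bar 10 mm thick, 52 mm long, along the extractor's y, on slanting stays at its ends. Flap shut: 116.5 mm above the bench, 18 mm before the housing's front, 20 mm above the flap; 118 mm forward of and 23 mm above the hinge line. Can be pinched from above, a finger before and one behind it, and turns between the fingers as the flap swings.
- flap_hinge (a point): Middle of the flap's hinge line, 50 mm behind the housing's centre and 93.5 mm above the bench; the line runs along the extractor's y axis. Does not move with the flap.
- shaker (a joint): Travel of the red filter-shaker knob, m: 0 = pushed home, 0.025 = pulled out to its stop (it moves straight out of the front, along the extractor's -x). Stiff: 3 N of friction, stays where it is left.
- shaker_knob (a point): Middle of the red round knob on the front of the grey block, 50 mm above the bench. It is 24 mm across (28 mm at its front rim), 26 mm long along the extractor's x, on a 10 mm steel stem; pushed home its middle is 36 mm from the block's front. Moves with the knob.
- filter_tab (a point): Centre of the plate's yellow pull tab, 34 wide (y) x 10 thick (x) x 24 mm high. Below it the black frame with pleated paper, 70 wide x 10 thick x 56 mm high: the plate's lower edge is 67 mm below this point, the tab's top 12 mm above. x: through the thickness, z up. In place it is 73 mm above the bench in the middle of the blue housing, axes as the extractor's; hidden while the flap is shut.
- filter_plate: The loose filter plate, 80 mm high, 70 wide, 10 thick, about 80 g; origin at the middle of its lower edge, axes as for filter_tab. It stands in two guide channels that hold only its left and right edges, up to 46 mm above the bench, with 2 mm play. Lift straight up: 45 mm frees it from the guides, 90 mm clears the housing's rim.
- tray: Shallow open steel filings tray, fixed, 130 (x) x 100 (y) x 18 mm high, walls 3 mm. Origin: bench level, under its centre. It stands left or right of the middle of the bench.
- flux_bottle: Bystander: blue bottle with a black cap, 42 mm across, 85 mm high; origin under its centre.
- oil_bottle: Bystander: white bottle with a red cap, 34 mm across, 78 mm high; origin under its centre.
- charcoal: Bystander: black charcoal block 66 x 92 x 22 mm; origin under its centre. On the opposite side of the bench from the tray.
- parts_tin: Bystander: small round open parts tin, 42 mm across, 15 mm high; origin under its centre.
- pliers: Bystander: pliers with black handles, 128 x 37 x 8 mm, lying flat; origin under their centre.
Things that resemble listed ones, but are neither listed nor needed, are in the scene too. What is shaped like the extractor but pink is not meant.

How it is judged:
By the outcome, as a careful person would: the job done as asked, in the order asked, and still so for the second after the job is handed in, while the arm keeps its last pose, push and grip.
It also fails if it takes over 61 s, if anything falls off the work surface, if the arm or the gripper's body presses on something with over 40 N, if the wrist force passes 120 N, or if a joint passes its speed limit or range.

## Working session

There is one attempt and no reset: what is moved stays moved. The work goes in short steps, Python scripts to look and compute and a shell command to move; the robot and the scene stay as the last step left them, time stands still between calls to the robot, and variables do not carry over. Pictures are saved under pics/ and viewed, at most 10 in all, crops included, and the job is handed in when it is done.

```bash
ls; mkdir -p pics; cat > h.py <<'E'
import numpy as np, cv2
from cell import env
from scipy.spatial.transform import Rotation as Ro
def cloud(c):
    """world xyz per pixel from range image"""
    h,w=c["range_z"].shape; K=np.array(c["mtx"]); 
    u,v=np.meshgrid(np.arange(w),np.arange(h))
    d=np.stack([(u-K[0,2])/K[0,0],(v-K[1,2])/K[1,1]],-1); s=d.copy()
    for _ in range(8): s=d/(1+c["k1"]*(s**2).sum(-1,keepdims=True))
    z=c["range_z"][...,None]
    X=np.concatenate([s*z,z],-1)
    return (X-np.array(c["t"]))@np.array(c["R"])
def tool():
    o=env.get_obs(); q=o["tool_rot"]
    return np.array(o["ee_pos"]),Ro.from_quat([q[1],q[2],q[3],q[0]]).as_matrix(),o
def rel(target):
    """shift to world target in tool axes, units of 120 mm"""
    p,R,o=tool(); return R.T@(np.array(target)-p)/0.12
E
python3 - <<'E'
from h import *
a=env.camera("scene");b=env.camera("side")
cv2.imwrite("pics/1.png",a["frame"]);cv2.imwrite("pics/2.png",b["frame"])
np.savez("s1.npz",X=cloud(a),f=a["frame"]);np.savez("s2.npz",X=cloud(b),f=b["frame"])
print(tool(),a["k1"],(a["range_z"]>0).mean(),-a["R"].T@a["t"],-b["R"].T@b["t"])
E
```

```text
pics
(array([ 0.28050125, -0.61322693,  0.19486226]), array([[ 9.09453736e-01,  4.15804703e-01, -5.93382984e-04],
       [ 4.15805007e-01, -9.09451469e-01,  2.05472722e-03],
       [ 3.14712214e-04, -2.11541096e-03, -9.99997713e-01]]), {'time': 0.1, 'joint_pos': array([-1.29198117e+00,  2.87113400e-01,  1.57802893e+00, -5.19260444e-06,
        1.27858901e+00, -1.50011480e-01]), 'qd': array([-5.53009182e-04, -1.72619646e-03, -5.44536013e-03, -1.68171405e-03,
       -1.94632301e-05, -7.66535855e-06]), 'tau': array([ 5.75777594e-04, -4.07299554e+01, -2.93697149e+01, -1.33790099e-04,
        3.43290252e-03,  1.47128935e-05]), 'ee_pos': array([ 0.28050125, -0.61322693,  0.19486226]), 'tool_rot': array([-1.06696738e-03,  9.77100675e-01,  2.12774827e-01, -7.13004242e-05]), 'force': array([0.27953243, 0.45091077, 0.32403921]), 'wrist_torque': array([ 0.01111904,  0.00904999, -0.00435062]), 'finger_force': 0.0, 'finger_gap': 0.9998096656589345}) -0.07176827835105258 0.9959566326530612 [ 1.38034213 -0.3194301   0.61779509] [ 0.64359704 -0.49637019  1.12068795]
```

View pics/1.png

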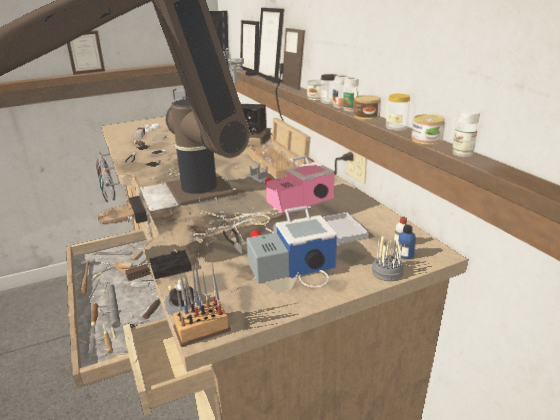

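View pics/2.png

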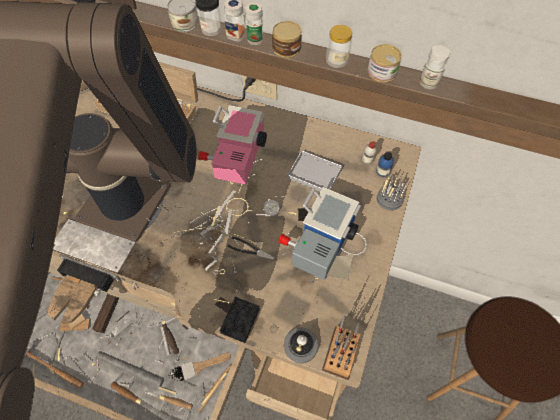

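The scene view shows the blue extractor at (305,245), its grey block at (267,257), the bar at (300,213) and the tray at (345,228). In the side view these are the flap (333,213), red knob (286,240), grey block (316,257), tray (316,170), bottles (370,152) and (386,162), pliers (250,246) and charcoal (240,320).

There are two extractor candidates in the side view, pink at (237,140) and blue at (325,230). The blue one with the grey block and white flap fits the description, and pink is excluded. I'll measure it and confirm in a crop.

```bash
python3 - <<'E'
from h import *
d=np.load("s2.npz");X=d["X"];f=d["f"]
hsv=cv2.cvtColor(f,cv2.COLOR_BGR2HSV);H,S,V=[hsv[...,i].astype(int) for i in range(3)]
vv,uu=np.mgrid[:420,:560]
def roi(u0,v0,u1,v1): return (uu>=u0)&(uu<u1)&(vv>=v0)&(vv<v1)
def rep(n,m):
    P=X[m]; print(n,m.sum(),"uv",uu[m].mean().round(),vv[m].mean().round(),"med",np.median(P,0).round(4),"min",P.min(0).round(3),"max",P.max(0).round(3))
    return P
def rect(n,m):
    P=rep(n,m); r=cv2.minAreaRect((P[:,:2]*1000).astype(np.float32)); print("   rect",np.round(r[0],1),np.round(r[1],1),round(r[2],1))
knob=roi(275,230,300,250)&((H<8)|(H>172))&(S>140); rep("knob",knob)
Z=X[...,2]
rect("flap",roi(295,180,370,245)&(abs(Z-.096)<.004))
rect("grey",roi(285,225,350,285)&(abs(Z-.075)<.004))
rect("bar",roi(290,195,325,235)&(Z>.105)&(Z<.125))
rect("tray",roi(280,145,350,195)&(Z>.012)&(Z<.024))
rect("charcoal",roi(210,290,270,345)&(Z>.016)&(Z<.03))
rect("oil",roi(355,135,380,168)&(Z>.05)&(Z<.09)); rect("flux",roi(374,145,400,180)&(Z>.06)&(Z<.1))
for p in [(60,200),(250,250),(270,207),(237,140),(392,190)]: print(p,X[p[1],p[0]].round(3))
c=cv2.resize(f[130:300,200:420],None,fx=3.4,fy=3.4,interpolation=2);cv2.imwrite("pics/3.png",c)
E
```

```text
knob 94 uv 283.0 239.0 med [0.4722 0.0187 0.0589] min [ 0.458 -0.496 -0.004] max [0.644 0.037 1.121]
flap 1642 uv 332.0 213.0 med [0.5687 0.1142 0.0963] min [0.507 0.052 0.092] max [0.631 0.184 0.1  ]
   rect [569.5 118. ] [123.9 111.8] 82.8
grey 1093 uv 316.0 248.0 med [0.5582 0.0176 0.0748] min [ 0.507 -0.026  0.071] max [0.617 0.105 0.079]
   rect [559.3  44.6] [134.9  99.8] 82.7
bar 70 uv 307.0 202.0 med [0.5022 0.1085 0.119 ] min [0.493 0.095 0.105] max [0.522 0.149 0.124]
   rect [507.2 122.9] [55.1 21.7] 80.5
tray 222 uv 314.0 170.0 med [0.4727 0.2893 0.0163] min [0.405 0.226 0.012] max [0.544 0.339 0.023]
   rect [474.4 282.5] [105.4 131.5] 83.9
charcoal 1009 uv 239.0 318.0 med [ 0.438  -0.1981  0.0208] min [ 0.404 -0.243  0.016] max [ 0.472 -0.15   0.028]
   rect [ 437.9 -196.5] [92.9 66.5] 89.0
oil 111 uv 371.0 148.0 med [0.6091 0.3793 0.0589] min [0.593 0.342 0.05 ] max [0.645 0.398 0.083]
   rect [623.3 372.6] [31.8 68.3] 60.8
flux 141 uv 387.0 160.0 med [0.6613 0.3504 0.0686] min [0.616 0.285 0.06 ] max [0.701 0.385 0.09 ]
   rect [665.3 345.2] [ 40.6 118.6] 32.7
(60, 200) [ 0.24  -0.275  0.565]
(250, 250) [ 0.391 -0.011 -0.001]
(270, 207) [ 0.394  0.132 -0.   ]
(237, 140) [0.252 0.251 0.096]
(392, 190) [0.699 0.255 0.068]
```

View pics/3.png

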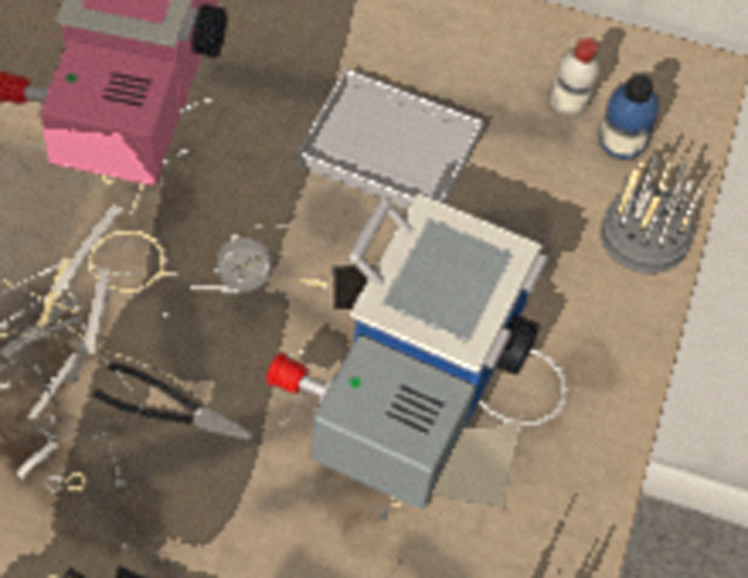

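The crop confirms it: the blue housing with white flap, bar at (375,245), grey block and red knob at (285,375) in the crop. The pink unit at top left is excluded. The measured sizes agree (flap 124x112, tray 131x105, yaw about -7.2°). I'll move towards the knob and look closer.

```bash
python3 -m handwheel '0 0 0 .3 -.34 0 0;0 0 0 .3 -.34 0 0;0 0 0 .3 -.34 0 0;0 0 0 .3 -.34 0 0;0 0 0 .3 -.34 0 0;0 0 0 .3 -.34 0 0;0 0 0 .3 -.34 0 0;0 0 0 .3 -.34 0 0'; python3 -m handwheel '0 0 .022 .25 -.34 0 0;0 0 .022 .25 -.34 0 0;0 0 .022 .3 -.34 0 0;0 0 .022 .3 -.34 0 0;0 0 0 0 0 0 0'
python3 - <<'E'
from h import *
p,R,o=tool();print(p,R[:,0],o["time"])
c=env.camera("wrist");cv2.imwrite("pics/4.png",c["frame"])
X=cloud(c);hsv=cv2.cvtColor(c["frame"],cv2.COLOR_BGR2HSV)
m=((hsv[...,0]<8)|(hsv[...,0]>172))&(hsv[...,1]>140)&(X[...,2]>.03)&(X[...,2]<.08)&(X[...,0]>.42)&(X[...,1]<.1)
P=X[m];print(m.sum(),np.median(P,0),np.percentile(P,[2,98],axis=0))
Z=X[...,2]
for n,a in(("flap",abs(Z-.096)<.004),("bar",(Z>.108)&(Z<.126)),("grey",abs(Z-.075)<.004)):
    P=X[a&(X[...,0]>.4)];print(n,len(P),end=" ")
    if len(P)>20:
        P=P[np.abs(P[:,:2]-np.median(P[:,:2],0)).max(1)<.15];print(cv2.minAreaRect((P[:,:2]*1000).astype(np.float32)))
E
```

```text
time: 1.1
ee_pos: [0.4069, -0.1954, 0.1958]
tool_rot: [-0.0, 0.977, 0.213, -0.0]
force: [1.1, -0.2, -0.3]
finger_gap: 1.002
finger_force: 0.0
time: 1.72
ee_pos: [0.4999, -0.0103, 0.1955]
tool_rot: [-0.0, 0.998, -0.06, -0.001]
force: [-0.2, -0.7, -0.3]
finger_gap: 1.0
finger_force: 0.0
[ 0.49991196 -0.01029878  0.19554504] [ 0.9928569  -0.1193066  -0.00105578] 1.725
720 [0.47442517 0.02293236 0.05933787] [[0.46202917 0.01273255 0.05026665]
 [0.48622119 0.03495658 0.06293678]]
flap 24653 ((569.6428833007812, 117.72061157226562), (122.60517120361328, 112.38369750976562), 82.64177703857422)
bar 1333 ((505.4403381347656, 125.27411651611328), (61.48371887207031, 17.990581512451172), 82.10359191894531)
grey 12532 ((556.3109741210938, 19.05370330810547), (80.43759155273438, 100.12084197998047), 82.77364349365234)
```

View pics/4.png

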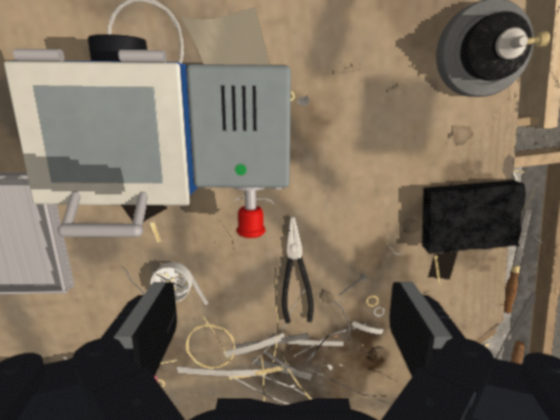

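The wrist view shows the red knob at (251,220), the bar at (103,228) and the pliers clear at (297,270). Its readings agree with the side camera: knob (0.474, 0.023, top z 0.062) and yaw -7.3°. Next I grip the knob.

```bash
python3 -m handwheel '0 0 0 -.125 -.13 0 0;0 0 0 -.12 -.126 0 0;0 0 0 0 0 .34 0;0 0 0 0 0 .34 0;0 0 0 0 0 .34 0;0 0 0 0 0 .33 0;0 0 0 0 0 0 0;0 0 0 0 0 0 .3' 60;  python3 -m handwheel '0 0 0 0 0 0 1;0 0 0 0 0 0 1;0 0 0 0 0 0 1;0 0 0 0 0 0 1;0 0 0 0 0 0 1'; python3 -m handwheel '0 0 0 0 0 0 1;0 0 0 0 0 0 1'
```

```text
time: 2.78
ee_pos: [0.4744, 0.0211, 0.0358]
tool_rot: [0.0, 0.998, -0.062, 0.001]
force: [0.6, -0.7, -0.1]
finger_gap: 0.816
finger_force: 0.0
time: 3.4
ee_pos: [0.4737, 0.0212, 0.0341]
tool_rot: [-0.0, 0.998, -0.062, -0.0]
force: [0.4, -0.5, -0.5]
finger_gap: 0.001
finger_force: 0.0
time: 3.65
ee_pos: [0.4737, 0.0213, 0.0341]
tool_rot: [-0.0, 0.998, -0.062, -0.0]
force: [0.0, 0.4, -0.4]
finger_gap: 0.001
finger_force: 0.0
```

```bash
python3 - <<'E'
from h import *
c=env.camera("wrist");s=env.camera("side");a=env.camera("scene")["frame"]
w=np.hstack([cv2.resize(c["frame"],(400,300)),cv2.resize(s["frame"][190:280,240:360],(400,300))])
w=np.vstack([w,np.hstack([cv2.resize(a[200:290,200:320],(400,300)),np.zeros((300,400,3),np.uint8)])])
cv2.imwrite("pics/5.png",w)
E
```

```text
(no output)
```

View pics/5.png

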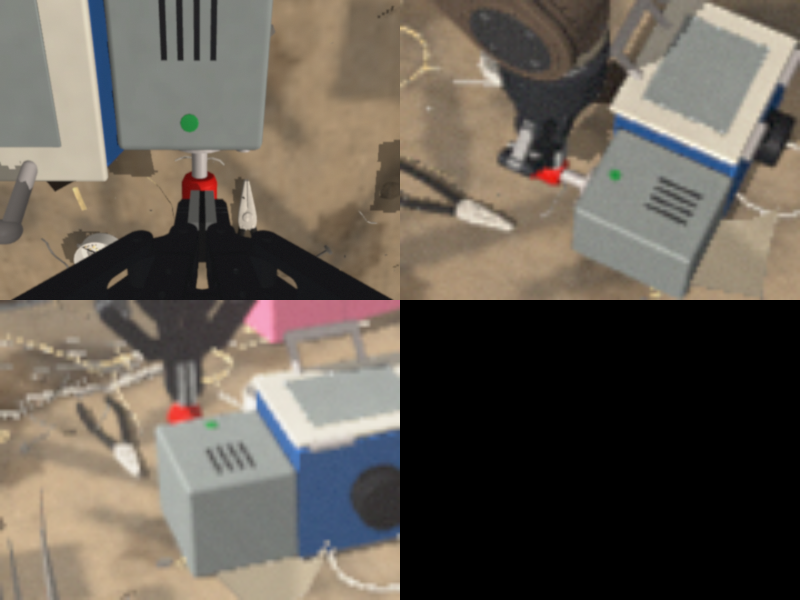

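The fingers shut without the knob; they seem to be on its near side or above it. I'll measure knob and fingertips together from the cameras.

```bash
python3 - <<'E'
from h import *
p,R,o=tool();print(p,R[:,2],o["force"])
for n in("wrist","side","scene"):
    c=env.camera(n);X=cloud(c);hsv=cv2.cvtColor(c["frame"],cv2.COLOR_BGR2HSV)
    box=(abs(X[...,0]-.47)<.06)&(abs(X[...,1]-.02)<.05)&(X[...,2]>.02)&(X[...,2]<.11)
    red=box&((hsv[...,0]<8)|(hsv[...,0]>172))&(hsv[...,1]>140)
    dark=box&(hsv[...,2]<90)&(hsv[...,1]<90)&(X[...,0]<.50)
    for k,m in(("red",red),("dark",dark)):
        P=X[m]
        if len(P)>5: print(n,k,len(P),np.median(P,0).round(4),np.percentile(P,[3,97],axis=0).round(3).tolist())
    if n=="scene":
        np.savez("t.npz",X=X)
E
```

```text
[0.47367597 0.02120462 0.03408636] [-9.59837216e-05 -5.66871422e-06 -9.99999995e-01] [0.45969779 0.26791832 0.46320948]
wrist red 1156 [0.4832 0.0233 0.0571] [[0.473, 0.012, 0.047], [0.487, 0.034, 0.061]]
wrist dark 3496 [0.4847 0.0213 0.095 ] [[0.468, 0.009, 0.076], [0.487, 0.033, 0.109]]
side red 32 [0.4781 0.0146 0.0559] [[0.466, 0.011, 0.045], [0.485, 0.027, 0.066]]
side dark 12 [0.4854 0.0195 0.0941] [[0.48, 0.009, 0.077], [0.486, 0.026, 0.109]]
scene red 35 [0.4708 0.0199 0.0607] [[0.462, 0.013, 0.052], [0.482, 0.032, 0.063]]
scene dark 44 [0.4787 0.0129 0.0936] [[0.472, 0.008, 0.08], [0.485, 0.033, 0.108]]
```

```bash
python3 - <<'E'
from h import *
c=env.camera("scene");X=cloud(c);f=c["frame"]
m=(abs(X[...,0]-.474)<.03)&(abs(X[...,1]-.022)<.03)&(X[...,2]>.03)&(X[...,2]<.12)
vs,us=np.where(m)
for v in sorted(set(vs)):
    u=int(np.median(us[vs==v])); print(v,u,X[v,u].round(3),f[v,u])
w=cv2.resize(f[195:245,225:285],(720,600),interpolation=2);cv2.imwrite("pics/6.png",w)
E
```

```text
212 255 [0.465 0.028 0.118] [57 60 63]
213 256 [0.474 0.027 0.119] [60 58 62]
214 263 [0.482 0.042 0.116] [ 93 108 115]
215 260 [0.487 0.032 0.118] [59 57 64]
216 255 [0.473 0.024 0.111] [59 59 63]
217 253 [0.484 0.014 0.116] [55 56 59]
218 252 [0.486 0.011 0.115] [60 61 64]
219 254 [0.49  0.014 0.113] [106 108 110]
220 254 [0.481 0.018 0.105] [130 135 135]
221 254 [0.484 0.016 0.104] [135 137 139]
222 254 [0.479 0.018 0.098] [138 139 141]
223 254 [0.484 0.016 0.098] [134 139 141]
224 255 [0.484 0.019 0.095] [116 118 120]
225 255 [0.484 0.018 0.092] [122 126 128]
226 255 [0.484 0.018 0.089] [126 130 131]
227 255 [0.482 0.019 0.085] [125 125 127]
228 255 [0.483 0.019 0.083] [126 127 129]
229 254 [0.483 0.016 0.081] [154 157 159]
230 255 [0.484 0.018 0.078] [126 129 132]
231 255 [0.486 0.017 0.076] [108 112 150]
232 255 [0.467 0.024 0.062] [ 68  74 214]
233 255 [0.469 0.023 0.06 ] [ 50  58 236]
234 255 [0.474 0.021 0.06 ] [ 58  66 241]
235 255 [0.482 0.017 0.062] [ 69  75 238]
236 253 [0.476 0.014 0.057] [117 124 234]
237 251 [0.463 0.014 0.047] [138 143 184]
```

View pics/6.png

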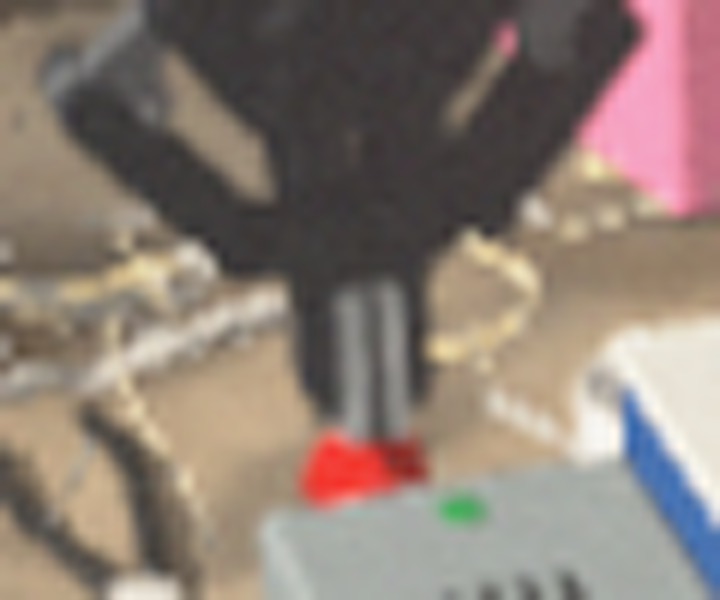

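The enlarged scene view shows the fingertips ending at (370,430), just above the red knob at (360,470). The cameras put the tips at z≈0.074 while the state reports 0.034. The reported TCP is therefore about 40 mm too low along the tool, though x and y agree. I'll open, go down another 38 mm and close.

```bash
python3 -m handwheel '0 0 0 0 0 0 .3;0 0 0 0 0 0 .3;0 0 0 0 0 0 .3;0 0 0 0 0 0 .3;0 0 0 0 .01 .11 .3;0 0 0 0 0 .1 .3;0 0 0 0 0 .1 .3;0 0 0 0 0 0 .3' 60;  python3 -m handwheel '0 0 0 0 0 0 1;0 0 0 0 0 0 1;0 0 0 0 0 0 1;0 0 0 0 0 0 1;0 0 0 0 0 0 1'
```

```text
time: 5.0
ee_pos: [0.4721, 0.0203, -0.0048]
tool_rot: [-0.0, 0.998, -0.062, -0.002]
force: [0.3, -0.3, 0.0]
finger_gap: 0.699
finger_force: 0.0
time: 5.62
ee_pos: [0.4742, 0.0229, -0.0021]
tool_rot: [-0.003, 0.998, -0.064, 0.001]
force: [0.7, 10.8, 3.3]
finger_gap: 0.271
finger_force: 58.6
```

```bash
python3 -m handwheel '0 0 0 -.04 -.01 0 1;0 0 0 -.04 -.01 0 1;0 0 0 -.04 0 0 1;0 0 0 -.04 0 0 1;0 0 0 -.03 0 0 1;0 0 0 0 0 0 1'; python3 -m handwheel '0 0 0 -.02 0 0 1;0 0 0 -.015 0 0 1;0 0 0 0 0 0 1'
```

```text
time: 6.38
ee_pos: [0.4521, 0.0257, -0.002]
tool_rot: [-0.001, 0.998, -0.063, 0.001]
force: [2.0, 5.0, 4.1]
finger_gap: 0.272
finger_force: 59.1
time: 6.75
ee_pos: [0.4495, 0.026, -0.0019]
tool_rot: [-0.001, 0.998, -0.063, 0.003]
force: [6.0, 4.9, -1.0]
finger_gap: 0.273
finger_force: 59.4
```

```bash
python3 -m handwheel '0 0 0 -.02 0 0 1;0 0 0 -.02 0 0 1;0 0 0 0 0 0 1'; python3 - <<'E'
from h import *
c=env.camera("wrist");X=cloud(c);hsv=cv2.cvtColor(c["frame"],cv2.COLOR_BGR2HSV)
m=((hsv[...,0]<8)|(hsv[...,0]>172))&(hsv[...,1]>140)&(X[...,2]>.03)&(X[...,2]<.08)&(X[...,0]>.4)&(X[...,1]<.1)
P=X[m];print(m.sum(),np.percentile(P,[2,98],axis=0),env.get_obs()["force"])
E
```

```text
time: 7.12
ee_pos: [0.4501, 0.0259, -0.0013]
tool_rot: [-0.0, 0.998, -0.063, 0.01]
force: [20.0, 4.6, -13.6]
finger_gap: 0.268
finger_force: 60.8
4386 [[0.43816006 0.01543191 0.04750484]
 [0.46178125 0.03817688 0.06279524]] [ 19.35578106   4.7328524  -12.56344125]
```

Stop reached: force is 20 N and the knob's rear face moved from 0.487 to 0.462. Now I push it home.

```bash
python3 -m handwheel '0 0 0 .05 0 0 1;0 0 0 .05 0 0 1;0 0 0 .05 0 0 1;0 0 0 .05 0 0 1;0 0 0 .04 0 0 1;0 0 0 .02 0 0 1;0 0 0 0 0 0 1'; python3 -m handwheel '0 0 0 .025 0 0 1;0 0 0 .02 0 0 1;0 0 0 0 0 0 1'
```

```text
time: 8.05
ee_pos: [0.4728, 0.0231, -0.0022]
tool_rot: [-0.001, 0.998, -0.062, -0.001]
force: [-1.7, 4.0, 7.1]
finger_gap: 0.273
finger_force: 58.8
time: 8.43
ee_pos: [0.4736, 0.023, -0.0027]
tool_rot: [-0.001, 0.998, -0.062, -0.007]
force: [-12.0, 5.4, 17.4]
finger_gap: 0.271
finger_force: 58.0
```

```bash
python3 -m handwheel '0 0 0 .03 0 0 1;0 0 0 0 0 0 1'; python3 -m handwheel '0 0 0 -.05 0 0 .3;0 0 0 0 0 0 .2;0 0 0 0 0 0 .2;0 0 0 0 0 0 .2;0 0 0 0 0 -.34 0;0 0 0 0 0 -.4 0;0 0 0 0 0 -.4 0;0 0 0 0 0 -.4 0';python3 -m handwheel '0 0 0 0 0 0 0';  python3 - <<'E'
from h import *
p,R,o=tool();print(p,R)
c=env.camera("wrist");X=cloud(c);hsv=cv2.cvtColor(c["frame"],cv2.COLOR_BGR2HSV)
m=((hsv[...,0]<8)|(hsv[...,0]>172))&(hsv[...,1]>140)&(X[...,2]>.03)&(X[...,2]<.08)&(X[...,0]>.4)&(X[...,1]<.1)
P=X[m];print(m.sum(),np.percentile(P,[2,98],axis=0))
E
```

```text
time: 8.68
ee_pos: [0.4733, 0.0231, -0.0031]
tool_rot: [-0.001, 0.998, -0.062, -0.012]
force: [-21.7, 4.8, 24.9]
finger_gap: 0.271
finger_force: 57.7
time: 9.68
ee_pos: [0.4761, 0.022, 0.1832]
tool_rot: [0.0, 0.998, -0.062, -0.0]
force: [0.6, -0.6, -0.4]
finger_gap: 0.999
finger_force: 0.0
time: 9.8
ee_pos: [0.4795, 0.0215, 0.1869]
tool_rot: [0.001, 0.998, -0.062, 0.005]
force: [-0.5, 0.6, -0.6]
finger_gap: 1.0
finger_force: 0.0
[0.4794767  0.02150437 0.18689475] [[ 9.92264950e-01 -1.23735840e-01  9.98557443e-03]
 [-1.23723732e-01 -9.92315027e-01 -1.82367457e-03]
 [ 1.01344895e-02  5.74115823e-04 -9.99948480e-01]]
791 [[0.46176483 0.01285359 0.05097783]
 [0.48626037 0.03574017 0.06310348]]
```

The knob's rear face is back at 0.486, so it is home. I turn the tool 90° for the bar and move above it.

```bash
python3 -m handwheel '0 0 -.028 0 0 0 0.3;0 0 -.028 0 -.1 0 0.3;0 0 -.028 0 -.1 0 0.3;0 0 -.028 0 -.1 0 0.3;0 0 -.028 0 0 0 0.3;0 0 -.028 0 0 0 0.3;0 0 -.028 0 0 0 0.3;0 0 -.028 0 0 0 0.3'; python3 -m handwheel '0 0 -.0265 0.2 0 0 0.3;0 0 0 0.2 0 0 0.3;0 0 0 0 0 0 0.3';  python3 - <<'E'
from h import *
p,R,o=tool();print(p,R); print(rel([.502,.126,.065]))
c=env.camera("wrist");X=cloud(c)
P=X[(X[...,2]>.112)&(X[...,2]<.126)&(abs(X[...,0]-.5)<.04)&(abs(X[...,1]-.126)<.04)];print(len(P))
if len(P)>50:
    print(cv2.minAreaRect((P[:,:2]*1000).astype(np.float32)),P[:,2].max())
E
```

```text
time: 10.85
ee_pos: [0.4668, 0.0569, 0.1792]
tool_rot: [-0.001, 0.799, 0.601, -0.002]
force: [-0.1, 0.4, 0.7]
finger_gap: 0.699
finger_force: 0.0
time: 11.22
ee_pos: [0.4767, 0.1044, 0.1794]
tool_rot: [-0.001, 0.748, 0.664, -0.002]
force: [0.2, -0.5, -1.2]
finger_gap: 0.699
finger_force: 0.0
[0.47666863 0.10443633 0.17942543] [[ 1.18663725e-01  9.92925462e-01 -4.23639027e-03]
 [ 9.92934301e-01 -1.18665319e-01 -1.26136437e-04]
 [-6.27956683e-04 -4.19148939e-03 -9.99991019e-01]]
[0.20407562 0.19227433 0.95261974]
1397
((502.8494873046875, 126.20011901855469), (61.2786750793457, 13.703030586242676), 83.71736145019531) 0.12299122591111511
```

```bash
python3 -m handwheel '0 0 0 .2 .19 0 0.3;0 0 0 0 0 .3 0.3;0 0 0 0 0 .35 0.3;0 0 0 0 0 .3 0.3;0 0 0 0 0 0 0.5;0 0 0 0 0 0 .9;0 0 0 0 0 0 .9;0 0 0 0 0 0 .9' 30; python3 -m handwheel '0 0 0 0 0 0 .9;0 0 0 0 0 0 .9;0 0 0 0 0 0 .9'
```

```text
time: 12.28
ee_pos: [0.4995, 0.125, 0.0691]
tool_rot: [-0.004, 0.749, 0.663, -0.004]
force: [-12.7, -0.0, 7.7]
finger_gap: 0.106
finger_force: 21.3
time: 12.65
ee_pos: [0.4995, 0.125, 0.0691]
tool_rot: [-0.003, 0.748, 0.663, -0.004]
force: [-12.3, -0.7, 8.2]
finger_gap: 0.101
finger_force: 21.3
```

The bar is held (8.6 mm opening, 21 N). Now I swing the flap along its arc.

```bash
python3 -m handwheel '0 0 0 0 .02 -.145 .9;0 0 0 0 .061 -.137 .9;0 0 0 0 .081 -.127 .9;0 0 0 0 .099 -.113 .9'; python3 -m handwheel '0 0 0 0 .1145 -.097 .9;0 0 0 0 .128 -.079 .9;0 0 0 0 .138 -.059 .9;0 0 0 0 .145 -.0375 .9'
```

```text
time: 13.15
ee_pos: [0.5315, 0.121, 0.133]
tool_rot: [-0.003, 0.748, 0.663, -0.004]
force: [-12.7, -1.0, 6.7]
finger_gap: 0.104
finger_force: 20.5
time: 13.65
ee_pos: [0.5989, 0.1127, 0.1675]
tool_rot: [0.002, 0.749, 0.663, 0.001]
force: [-2.3, -1.1, 2.5]
finger_gap: 0.105
finger_force: 20.2
```

```bash
python3 -m handwheel '0 0 0 0 .149 -.0155 .9;0 0 0 0 .15 .007 .9;0 0 0 0 .1475 .029 .9;0 0 0 0 .141 .051 .9;0 0 0 0 0 0 .9;0 0 0 0 0 0 .9'; python3 - <<'E'
from h import *
f=env.camera("scene")["frame"];g=env.camera("side")["frame"]
cv2.imwrite("pics/7.png",np.hstack([cv2.resize(f[150:300,220:370],(400,400)),cv2.resize(g[130:280,260:410],(400,400))]))
E
```

```text
time: 14.4
ee_pos: [0.6697, 0.1038, 0.1581]
tool_rot: [0.003, 0.749, 0.663, 0.002]
force: [3.2, -3.3, 5.1]
finger_gap: 0.103
finger_force: 20.1
```

View pics/7.png

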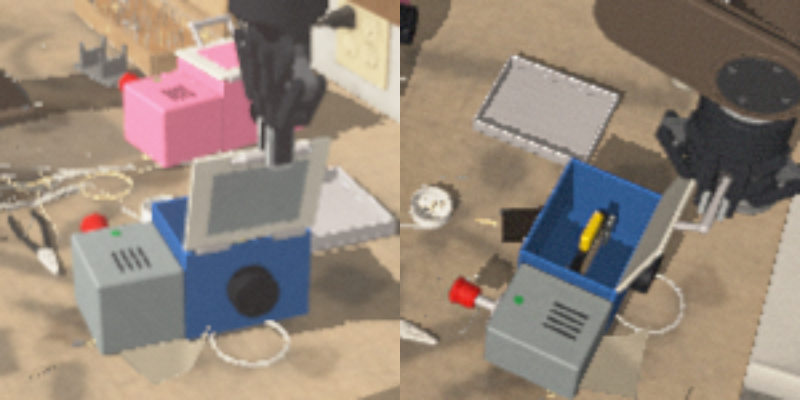

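The right half shows the flap leaning back and the yellow tab at (592,232) inside the housing. I open slightly, go straight up, then move over the tab.

```bash
python3 -m handwheel '0 0 0 0 0 0 .82;0 0 0 0 0 0 .82;0 0 0 0 0 -.1 .8;0 0 0 0 0 -.2 .8;0 0 0 0 0 -.3 .8;0 0 0 0 0 -.2 .8;0 0 0 0 -.3 0 .55;0 0 0 0 -.4 0 .55'; python3 -m handwheel '0 0 0 0 -.3 0 .55;0 0 0 0 -.3 0 .55;0 0 0 0 0 0 .55;0 0 0 0 0 0 .55'
python3 - <<'E'
from h import *
p,R,o=tool();print(p)
def yel(c):
    X=cloud(c);h=cv2.cvtColor(c["frame"],cv2.COLOR_BGR2HSV)
    m=(abs(h[...,0].astype(int)-26)<8)&(h[...,1]>150)&(h[...,2]>90)&(X[...,2]>.055)&(X[...,2]<.095)&(abs(X[...,0]-.57)<.05)&(abs(X[...,1]-.118)<.05)
    return X,m
for n in("wrist","side"):
    c=env.camera(n);X,m=yel(c);P=X[m];print(n,len(P))
    if len(P)>8:
        T=P[P[:,2]>.08];print(np.median(P,0),np.percentile(P,[3,97],axis=0).round(4),len(T)>4 and cv2.minAreaRect((T[:,:2]*1000).astype(np.float32)))
    # flap points: above rim, behind
    F=X[(X[...,2]>.12)&(X[...,2]<.19)&(X[...,0]>.6)&(X[...,0]<.67)&(abs(X[...,1]-.11)<.05)]
    if len(F)>30:
        r=(F[:,0]*.992-F[:,1]*.126);print("flap slope dx/dz",np.polyfit(F[:,2],r,1))
E
```

```text
time: 15.5
ee_pos: [0.5829, 0.1152, 0.2511]
tool_rot: [-0.0, 0.749, 0.663, 0.0]
force: [0.6, 0.5, 0.0]
finger_gap: 0.448
finger_force: 0.0
time: 16.0
ee_pos: [0.5126, 0.1238, 0.251]
tool_rot: [0.0, 0.749, 0.663, 0.0]
force: [-0.3, -0.9, 0.5]
finger_gap: 0.449
finger_force: 0.0
[0.512621   0.12375438 0.25104523]
wrist 455
[0.56724224 0.11919395 0.08343448] [[0.5623 0.1019 0.0654]
 [0.5733 0.134  0.0853]] ((568.234375, 117.65768432617188), (33.02463912963867, 9.949612617492676), 83.04158020019531)
flap slope dx/dz [0.2667162  0.57148715]
side 62
[0.56961603 0.11207249 0.08242539] [[0.5632 0.1007 0.061 ]
 [0.5741 0.1341 0.0869]] ((569.0092163085938, 116.73761749267578), (33.04777145385742, 7.700392723083496), 81.69279479980469)
flap slope dx/dz [0.28069186 0.56924294]
```

The tab is at (0.568, 0.118), top z 0.085, 33x10 mm as specified. The flap leans back about 15°. The gripper's knuckles spread about ±65 mm along the closing line, so closing fore-and-aft would brush the flap. I'll close across the tab's width instead, turning 90° back.

```bash
python3 -m handwheel '0 0 .028 0 0 0 .3;0 0 .028 0 0 0 .3;0 0 .028 0 0 0 .3;0 0 .028 0 0 0 .3;0 0 .028 0 0 0 .3;0 0 .028 0 0 0 .3;0 0 .028 0 0 0 .3;0 0 .028 0 0 0 .3'; python3 -m handwheel '0 0 .0255 .2 0 0 .3;0 0 0 .2 0 0 .3;0 0 0 0 0 0 .3;0 0 0 0 0 0 .3'
python3 - <<'E'
from h import *
p,R,o=tool();print(p,R[:,0],o["finger_gap"],rel([.568,.1176,.024]))
E
```

```text
time: 17.1
ee_pos: [0.5131, 0.1234, 0.2503]
tool_rot: [-0.0, 1.0, 0.018, -0.0]
force: [-0.5, 1.7, 0.3]
finger_gap: 0.699
finger_force: 0.0
time: 17.6
ee_pos: [0.5598, 0.1218, 0.25]
tool_rot: [0.0, 0.998, -0.059, -0.001]
force: [-0.2, -0.5, 0.6]
finger_gap: 0.698
finger_force: 0.0
[0.55984051 0.1217773  0.25001162] [ 0.99303752 -0.11778947 -0.00145778] 0.6975073367477921 [0.07436829 0.02636594 1.88332649]
```

```bash
python3 -m handwheel '0 0 0 .073 .026 .3 .3;0 0 0 0 0 .4 .3;0 0 0 0 0 .4 .3;0 0 0 0 0 .3 .3;0 0 0 0 0 .2 .3;0 0 0 0 0 .15 .3;0 0 0 0 0 .13 .3;0 0 0 0 0 0 .3' 30; python3 -m handwheel '0 0 0 0 0 0 .9;0 0 0 0 0 0 .9;0 0 0 0 0 0 .9;0 0 0 0 0 0 .9;0 0 0 0 0 0 .9'
```

```text
time: 18.6
ee_pos: [0.5675, 0.1177, 0.0239]
tool_rot: [0.0, 0.998, -0.059, -0.001]
force: [-0.6, 0.0, 0.5]
finger_gap: 0.7
finger_force: 0.0
time: 19.23
ee_pos: [0.5696, 0.1177, 0.0262]
tool_rot: [-0.0, 0.998, -0.059, 0.001]
force: [0.2, -1.0, 6.4]
finger_gap: 0.39
finger_force: 30.5
```

Tab held (33 mm opening). Lifting straight up.

```bash
python3 -m handwheel '0 0 0 0 0 -.05 .9;0 0 0 0 0 -.08 .9;0 0 0 0 0 -.1 .9;0 0 0 0 0 -.15 .9;0 0 0 0 0 -.15 .9;0 0 0 0 0 -.15 .9;0 0 0 0 0 -.15 .9;0 0 0 0 0 -.15 .9' 45; python3 -m handwheel '0 0 0 0 0 -.06 .9;0 0 0 0 0 0 .9'
python3 - <<'E'
from h import *
p,R,o=tool();print(p)
f=env.camera("scene")["frame"];g=env.camera("side")["frame"]
cv2.imwrite("pics/8.png",np.hstack([cv2.resize(f[150:300,220:370],(400,400)),cv2.resize(g[130:280,260:410],(400,400))]))
E
```

```text
time: 20.23
ee_pos: [0.5684, 0.1177, 0.1439]
tool_rot: [-0.0, 0.998, -0.059, 0.0]
force: [0.3, 0.1, -1.3]
finger_gap: 0.385
finger_force: 44.9
time: 20.48
ee_pos: [0.5687, 0.1177, 0.1503]
tool_rot: [-0.0, 0.998, -0.059, 0.001]
force: [1.3, -0.1, 0.0]
finger_gap: 0.39
finger_force: 44.9
[0.56866655 0.11774779 0.15030762]
```

View pics/8.png

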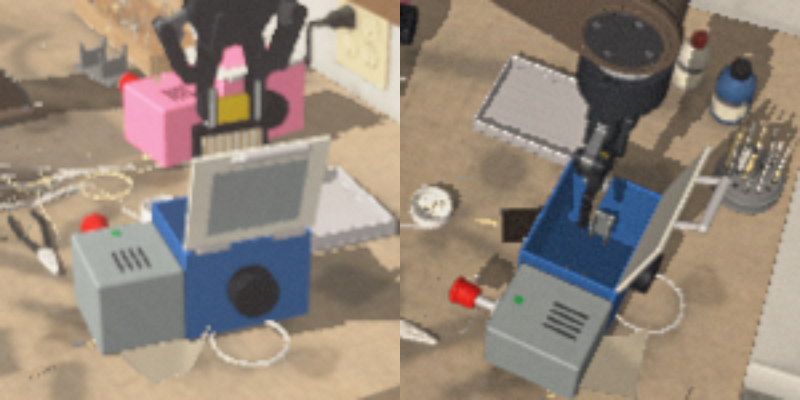

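The left half shows the tab (233,108) gripped and the frame clear of the housing, with its lower edge at about z 0.13. The flap stays open and the knob is home. Now I carry the plate over the tray.

```bash
python3 -m handwheel '0 0 0 -.08 -.1 0 .9;0 0 0 -.12 -.16 0 .9;0 0 0 -.14 -.19 0 .9;0 0 0 -.14 -.19 0 .9;0 0 0 -.14 -.19 0 .9;0 0 0 -.14 -.19 0 .9;0 0 0 -.11 -.15 0 .9;0 0 0 -.07 -.1 0 .9'; python3 -m handwheel '0 0 0 0 0 .06 .9;0 0 0 0 0 .1 .9;0 0 0 0 0 .06 .9;0 0 0 0 0 .015 .9;0 0 0 0 0 0 .9;0 0 0 0 0 0 .9'
python3 - <<'E'
from h import *
p,R,o=tool();print(p,R[:,2],o["qd"].round(4))
for n in("scene","side"):
    c=env.camera(n);X=cloud(c);f=c["frame"];h=cv2.cvtColor(f,cv2.COLOR_BGR2HSV)
    B=(abs(X[...,0]-p[0])<.03)&(abs(X[...,1]-p[1])<.05)
    Y=B&(abs(h[...,0].astype(int)-26)<8)&(h[...,1]>130)&(X[...,2]>.1)
    P=X[Y];print(n,"tab",len(P),len(P)and(np.median(P,0),np.percentile(P,[3,97],axis=0).round(3)))
    P=X[B&(X[...,2]>.08)&(X[...,2]<.17)];print(" plate",len(P),len(P) and np.percentile(P,[1,99],axis=0).round(3))
    if len(P)>50:
        print(" x slope vs z", np.polyfit(P[:,2],P@np.array([.992,-.126,0]),1)[0])
    T=X[(X[...,2]>.012)&(X[...,2]<.024)&(abs(X[...,0]-.474)<.1)&(abs(X[...,1]-.282)<.075)]
    print(" tray",cv2.minAreaRect((T[:,:2]*1000).astype(np.float32)))
    if n=="scene": a=f
    else: g=f
cv2.imwrite("pics/9.png",np.hstack([cv2.resize(a[100:300,230:430],(400,400)),cv2.resize(g[100:300,210:410],(400,400))]))
E
```

```text
time: 21.58
ee_pos: [0.4727, 0.2835, 0.149]
tool_rot: [0.0, 0.998, -0.058, -0.001]
force: [0.8, 0.4, -0.9]
finger_gap: 0.385
finger_force: 44.9
time: 22.32
ee_pos: [0.4747, 0.2823, 0.1219]
tool_rot: [-0.0, 0.998, -0.059, 0.0]
force: [-0.2, -0.5, -0.4]
finger_gap: 0.39
finger_force: 44.9
[0.4747038  0.28230166 0.12192463] [ 7.67114046e-04  2.86189067e-04 -9.99999665e-01] [ 0.0044 -0.0018  0.0006  0.0004 -0.0006 -0.0007]
scene tab 82 (array([0.47641535, 0.28508214, 0.17123337]), array([[0.472, 0.266, 0.159],
       [0.481, 0.298, 0.181]]))
 plate 532 [[0.465 0.248 0.103]
 [0.486 0.317 0.169]]
 x slope vs z 0.022751514969278158
 tray ((494.9232177734375, 309.18487548828125), (77.60470581054688, 162.75277709960938), 52.33970642089844)
side tab 7 (array([0.48023749, 0.29291413, 0.17190193]), array([[0.47 , 0.264, 0.164],
       [0.486, 0.3  , 0.201]]))
 plate 165 [[0.466 0.247 0.105]
 [0.488 0.314 0.169]]
 x slope vs z 0.03816028935548002
 tray ((474.4698486328125, 282.431884765625), (103.69585418701172, 131.36643981933594), 85.2139663696289)
```

View pics/9.png

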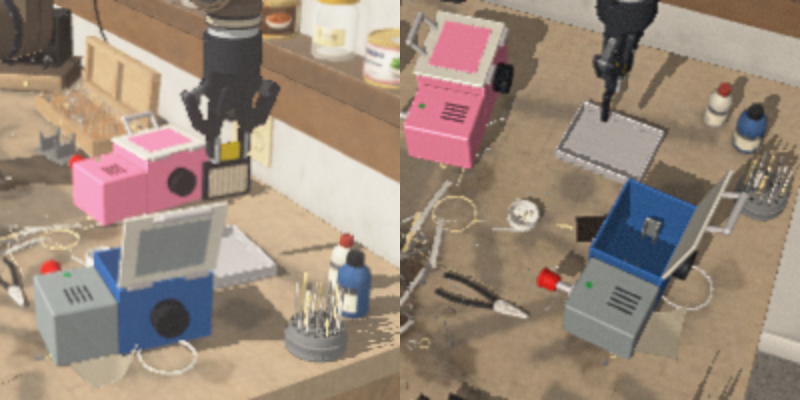

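The plate hangs upright, centred over the tray, with its lower edge at z≈0.102 (84 mm above the rim). The flap is open, the knob home and the bystanders untouched. I let it settle and hand in.

```bash
python3 -m handwheel '0 0 0 0 0 0 .9;0 0 0 0 0 0 .9;0 0 0 0 0 0 .9;0 0 0 0 0 0 .9'; python3 -c "
from cell import env
print(env.job_done())"
```

```text
time: 22.92
ee_pos: [0.4743, 0.2824, 0.1215]
tool_rot: [-0.0, 0.998, -0.059, 0.0]
force: [1.6, -0.3, -0.4]
finger_gap: 0.388
finger_force: 44.9
the job is handed in; nothing more can be done
None
```

I handed the job in at 22.9 s: the knob was pulled to its stop and pushed home, the flap is open and leaning back, and the plate is held upright over the tray centre about 84 mm above its rim; the hand-in returned no verdict.

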